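File the grease tins into the counter lane

TASK

Slide the three grease tins across the shop counter into the wooden guide lane, so that they stand upright in single file between its rails, closed up against one another and against the end stop. Keep the tins standing on the counter all the way: do not lift or topple them. Leave the other things on the counter where they are.

Things in the scene. Friction and masses are not known exactly. Their poses are not given: they have to be found in the camera images.
- tin_a: one of three identical straight-sided steel grease tins, 66 mm diameter, 75 mm high, about 0.2 to 0.4 kg, lid closed, standing upright and loose on the counter; origin: centre of its underside (counter level, z = 0), z axis up; its yaw means nothing
- tin_b: one of three identical straight-sided steel grease tins, 66 mm diameter, 75 mm high, about 0.2 to 0.4 kg, lid closed, standing upright and loose on the counter; origin: centre of its underside (counter level, z = 0), z axis up; its yaw means nothing
- tin_c: one of three identical straight-sided steel grease tins, 66 mm diameter, 75 mm high, about 0.2 to 0.4 kg, lid closed, standing upright and loose on the counter; origin: centre of its underside (counter level, z = 0), z axis up; its yaw means nothing
- lane: plywood guide lane fixed to the counter: two parallel upright rails 76 mm apart inside, each 12 mm thick, 60 mm high, 222 mm long; no floor (tins slide on the counter), no roof; far end closed by a stop as high. Origin: middle of the mouth (start of the straight rails) at counter level; x axis points into the lane along its centre line, z up. The tins start in front of the mouth, at negative x
- lane_stop (a point): middle of the end stop's inner face, at counter level, at x = 210 mm in the lane's frame, same axes. Three tins closed up against it have their centres 33, 99 and 165 mm before it (x = 177, 111 and 45 mm)
- lane_entry (a point): middle of the line between the tips of the two flared guides in front of the mouth, at counter level, at x = -41 mm in the lane's frame, same axes. The guides, 60 mm high and 12 mm thick, run 50 mm outward from the straight rails at 35 degrees; about 135 mm between their tips
- carton: bystander: closed cardboard carton 90 x 130 x 70 mm high; origin: centre of its underside
- cleaner: bystander: upright grey plastic bottle 60 mm diameter, 170 mm high; origin: centre of its underside
- tray: bystander: open wooden tray 100 x 120 x 45 mm high with a few parts in it; origin: centre of its underside
Mind the look-alikes: they are no part of the job. What is shaped like the tin_c but green or purple is not meant.

How it is judged:
By the outcome, as a careful person would: the job done as asked, in the order asked, and still so for the second after the job is handed in, with the robot touching nothing.
It also fails if it takes over 72 s, if anything falls off the work surface, if the arm or the gripper's body presses on something with over 40 N, if the wrist force passes 120 N, or if a joint passes its speed limit or range.

ROBOT

A 6-joint arm with a two-finger parallel gripper is mounted at the origin on the work surface. World frame = base frame: x ahead of the robot, y to its left, z up, the work surface at z = 0. Lengths are in mm, angles in rad, forces in N, time in s.
With the tool pointing down it reaches from about 275 to 825 mm from the base axis. Payload 4.9 kg.
Tool frame: the origin (TCP) lies on the centre line of the jaws, within the pads' length; the fingertips stand 19 mm ahead of it and the grasp point (between the pads) is the TCP; z points along the fingers, y is the direction in which the jaws open and shut (so a half turn about z gives the same grasp; the last joint's range is limited). The gripper opens to 85 mm and grips with 20 to 120 N. Pads are 22 mm wide; open, the fingers measure 114 mm over their backs; the gripper's body (76 mm by 85 mm) begins 54 mm behind the grasp point. The pads swing forward as they close: fully open they stand 13 mm farther back than shut.
Start: joints at [1.071, 0.326, -0.193, 1.052, 0, 1.437], TCP at [196.729, 513.631, 250.281] pointing down, gripper open.
Joint ranges: [-2.65, 2.65], [-0.97, 1.79], [-1.3, 1.35], [-1.93, 2.1], [-1.47, 1.37], [-3.14, 3.14]. Speed limits (rad/s): [2.57, 2.57, 3.14, 3.14, 3.14, 3.14].

INTERFACE

Orientations are given as a unit quaternion [x, y, z, w].
In Python, from bench import sensors, optics, job, nets gives the robot as it stands.
- The arm moves only by the shell command python3 -m creep 'ROWS' [OPENING] [FORCE]. ROWS is JSON, a list of rows, each a list of 6 numbers: the shift along the tool's x, y, z in m, then the turn, a rotation vector about the tool's x, y, z in rad. In form: [[tx, ty, tz, rx, ry, rz], ...]. A call has 1 to 10 rows; each row shifts and turns the commanded pose from where the row before left it, along the tool's axes as they then stand; what a row does not reach is not made up. A row lasts 1/12 s, in which the tool goes at most 41.7 mm and 7.16 degrees, less where a joint would pass 70% of its speed; a pose out of reach is approached as far as the arm can. A call with a gripper value outside its range is refused whole. OPENING is the opening, from 0 (shut) to 1 (fully open), set as the call begins (- or left out, the last holds). The fingers move at their own pace and stop on an object; FORCE is the grip in N (left out, the last holds). Time passes only in rows, so rows that do not move let the fingers close. It gives the time, the measured TCP pose, the force and the opening at its end, in the units of the state.
- sensors.get_state(): the state, without advancing time (a new reading comes with each control period).
- optics.get_image(name): name is "scene" or "top" or "wrist"; returns (picture, depth): 480x640x3 uint8, red, green, blue; 480x640 float32, mm along the optical axis (not along the pixel's ray), 0 where there is no reading.
- optics.camera_params(name): a dict with "K" (3x3 intrinsics, pixels), "k1" (the pictures are not rectified: a ray, as slopes to the right and down, at radius r is drawn at 1 + k1 r^2 times it, then the intrinsics apply), "view" (4x4, takes a point from world to camera coordinates); the wrist camera has in their place "T_tool_cam" (4x4, takes a point from camera to tool coordinates, whose origin is the TCP and whose axes are the flange's). Camera axes: x right, y up, looking along -z (the intrinsics and any distortion apply to the point x, -y, -z); pixel columns grow to the right and rows downward; lengths in mm; the calibration is good to about 2 mm. A picture is of the moment at which its call begins: read the wrist's pose just before it. camera_params takes no time and is no camera call.
- job.hand_in(): hands the job in, once; it reports no verdict.
Trained networks look in the newest picture that a camera, given by its name, has taken for a name from the list of things; names that differ only in an ending like _2 or _b are one class to them, and where a whole thing is asked for, a point or a joint stands for the part that bears it (a point fixed in the world has none). Each returns a list of dicts, best first, with "confidence" (0 to 1); they miss things now and then, are a little off and sometimes report something else, mostly with a low value. They report only what shows in the picture. A call takes as long as a camera call. They do not tell look-alikes from the thing itself.
- nets.spot_in(name, camera): "at" ([x, y, z] in mm, in world coordinates, good to about 4 mm: the middle of the surface that is visible of it).
- nets.silhouettes(name, camera): "mask" (480x640 bool, what is visible of it).
- nets.place_of(name, camera): "at" ([x, y, z] in mm, in world coordinates, good to about 4 mm: a listed point, or the origin of a listed thing).
The state is a dict: "time": time; "joint_pos": joint angles; "qd": joint speeds; "joint_torque": joint torques, N m; "eef_pos": TCP position; "eef_rot": TCP orientation; "wrist_force": force on the tool from outside, world axes, zero at the start; "wrist_torque": the same for the moment, N m; "gripper_width": opening from 0.0 (shut) to 1.0 (fully open).
Only numpy, scipy, OpenCV 4.12 (cv2) and the standard library are available. Lean on these libraries where they do the work, as an engineer would, in place of code of your own. Each camera call takes 0.05 s, during which the arm holds its last target.

## Working session

There is one attempt and no reset: what is moved stays moved. The work goes in short steps, Python scripts to look and compute and a shell command to move; the robot and the scene stay as the last step left them, time stands still between calls to the robot, and variables do not carry over. Pictures are saved under pics/ and viewed, and the job is handed in when it is done.

```bash
ls; mkdir -p pics
python3 - <<'E'
from bench import sensors, optics, job, nets
import cv2, numpy as np
print(sensors.get_state())
for n in ("scene","top"):
    im,d=optics.get_image(n); cv2.imwrite(f"pics/{n}0.png",im[:,:,::-1]); np.savez(f"pics/{n}0.npz",im=im,d=d)
    print(n,optics.camera_params(n))
print(optics.camera_params("wrist"))
E
```

```text
pics
{'time': 0.0, 'joint_pos': array([ 1.07078979e+00,  3.26965380e-01, -1.93603976e-01,  1.05198628e+00,
       -4.90220026e-06,  1.43660982e+00]), 'qd': array([ 0.00171967, -0.00152296, -0.00023599, -0.00078468,  0.00035632,
        0.00075131]), 'joint_torque': array([-2.73856596e-03, -4.43398297e+01,  2.62441492e+01,  1.56024745e-02,
       -3.52060479e-04,  1.72782433e-05]), 'eef_pos': array([196.45824001, 513.12111826, 249.48246904]), 'eef_rot': array([ 1.81891740e-01,  9.83318169e-01, -8.36565463e-04, -2.71956113e-04]), 'wrist_force': array([0.00432206, 0.03885098, 0.76122386]), 'wrist_torque': array([ 0.02821168, -0.03166963, -0.03452512]), 'gripper_width': 1.0025951419802515}
scene {'K': array([[560.60458507,   0.        , 319.03370232],
       [  0.        , 560.60458507, 229.73503299],
       [  0.        ,   0.        ,   1.        ]]), 'k1': 0.05146904696369772, 'view': array([[ 5.19379394e-01,  8.54423388e-01, -1.43429446e-02,
        -3.26721098e+02],
       [-7.29527385e-01,  4.52074364e-01,  5.13243183e-01,
         4.19474840e+02],
       [ 4.45011056e-01, -2.56104
[... 528 characters left out ...]
00e-01,  2.13796792e-02,  9.93470474e-01,
        -1.28526193e+03],
       [ 0.00000000e+00,  0.00000000e+00,  0.00000000e+00,
         1.00000000e+00]])}
{'K': array([[358.85116746,   0.        , 322.0338496 ],
       [  0.        , 358.85116746, 239.46675945],
       [  0.        ,   0.        ,   1.        ]]), 'k1': -0.048873475705176424, 'T_tool_cam': array([[ 3.42105595e-04,  9.65564005e-01,  2.60165398e-01,
         6.62518724e+01],
       [ 9.99999768e-01, -4.83548431e-04,  4.79661956e-04,
         4.22576814e-02],
       [ 5.88946889e-04,  2.60165173e-01, -9.65563947e-01,
        -1.23507682e+02],
       [ 0.00000000e+00,  0.00000000e+00,  0.00000000e+00,
         1.00000000e+00]])}
```

View pics/top0.png

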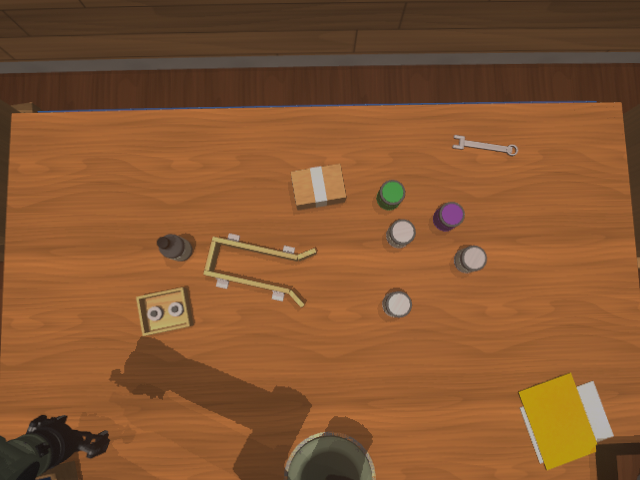

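View pics/scene0.png

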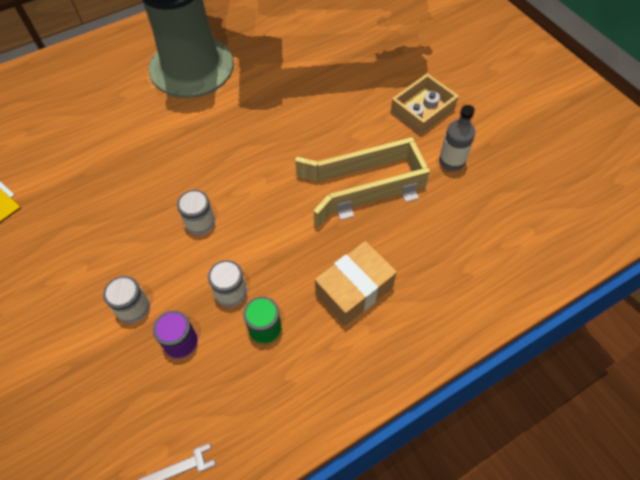

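```bash
cat > h.py <<'E'
import numpy as np, cv2
from bench import sensors, optics, job, nets
def pix2world(cam,u,v,z=None,depth=None):
    p=optics.camera_params(cam);K=p["K"];k1=p["k1"]
    dx,dy=(u-K[0,2])/K[0,0],(v-K[1,2])/K[1,1]
    x,y=dx,dy
    for _ in range(20):
        s=1+k1*(x*x+y*y);x,y=dx/s,dy/s
    V=p["view"];R=V[:3,:3];t=V[:3,3];c=-R.T@t
    d=R.T@np.array([x,-y,-1.])
    return c+d*((z-c[2])/d[2] if depth is None else depth)
def w2pix(cam,P):
    p=optics.camera_params(cam);K=p["K"];k1=p["k1"];q=p["view"]@np.append(P,1)
    x,y=q[0]/-q[2],-q[1]/-q[2];s=1+k1*(x*x+y*y)
    return K[0,0]*x*s+K[0,2],K[1,1]*y*s+K[1,2]
E
python3 - <<'E'
from h import *
np.set_printoptions(precision=1,suppress=True)
for cam in("top","scene"):
    for n in("tin_a","lane","lane_stop","lane_entry"):
        for r in nets.place_of(n,cam): print(cam,n,np.array(r["at"]),round(r["confidence"],2),np.round(w2pix(cam,r["at"])))
# lids in top image via masks
im=np.load("pics/top0.npz")["im"].astype(int)
mx=im.max(2);mn=im.min(2)
lid=((mn>150)&(mx-mn<40)).astype(np.uint8)
n,l,s,c=cv2.connectedComponentsWithStats(lid)
for i in range(1,n):
    if s[i,4]>100: print("lid",s[i],c[i],pix2world("top",*c[i],75))
for u,v in((391,194),(450,216)): print("alike",pix2world("top",u,v,75))
E
python3 - <<'E'
import cv2
im=cv2.imread("pics/top0.png");cv2.imwrite("pics/crop_lane.png",cv2.resize(im[220:320,190:340],None,fx=5,fy=5,interpolation=cv2.INTER_CUBIC))
cv2.imwrite("pics/crop_tins.png",cv2.resize(im[170:330,360:500],None,fx=3.7,fy=3.7,interpolation=cv2.INTER_CUBIC))
E
```

```text
top tin_a [ 619.7 -199.3   -1.5] 0.9 [398. 235.]
top tin_a [ 659.4 -326.5    1.3] 0.9 [444. 219.]
top tin_a [ 717.6 -179.5    0.2] 0.88 [389. 199.]
top tin_a [ 546.6 -375.7    3.2] 0.81 [465. 260.]
top tin_a [ 437.4 -180.9    2.1] 0.78 [394. 303.]
top lane [568.8 279.2  -1.1] 0.3 [218. 258.]
top lane_stop [566.9 280.    2.6] 0.97 [218. 259.]
scene tin_a [ 546.1 -381.4    2.7] 0.98 [131. 306.]
scene tin_a [ 657.4 -328.     0.1] 0.88 [180. 339.]
scene tin_a [ 720.3 -178.9   -2.6] 0.86 [265. 327.]
scene tin_a [ 435.3 -182.3   -2.2] 0.78 [200. 221.]
scene tin_a [ 621.2 -200.7    0.5] 0.75 [231. 292.]
scene lane [518.7  78.6  -0.1] 0.74 [323. 195.]
scene lane [ 546.9 -378.4   -1.3] 0.19 [133. 307.]
scene lane_stop [570.7 283.6   2.2] 0.56 [413. 171.]
lid [310 167  17  35 379] [318.  183.9] [745.1  10.7  75. ]
lid [393 222  20  20 315] [402.5 231.3] [ 617.8 -199.9   75. ]
lid [465 248  19  20 300] [474.  257.7] [ 546.2 -378.4   75. ]
lid [389 294  21  21 332] [398.6 304. ] [ 435.3 -182.3   75. ]
lid [577 382  36  58 969] [594.6 410.6] [ 159.1 -657.9   75. ]
lid [521 407  22  56 169] [531.4 435.1] [ 106.6 -495.4   75. ]
alike [ 714.6 -174.8   75. ]
alike [ 654.2 -323.1   75. ]
```

View pics/crop_lane.png

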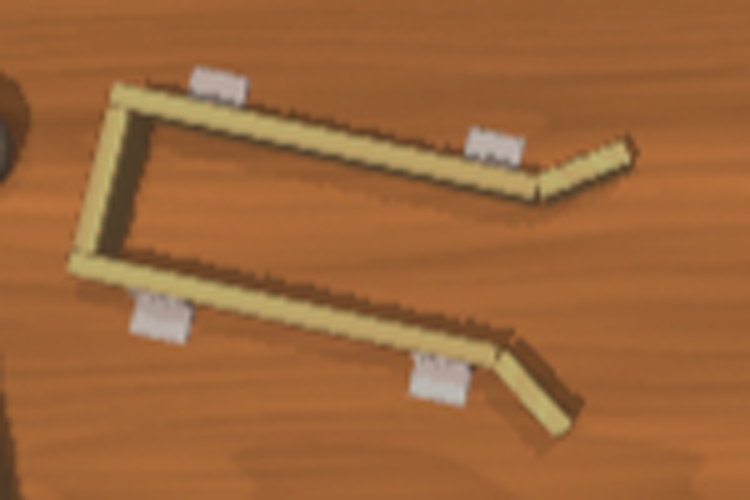

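View pics/crop_tins.png

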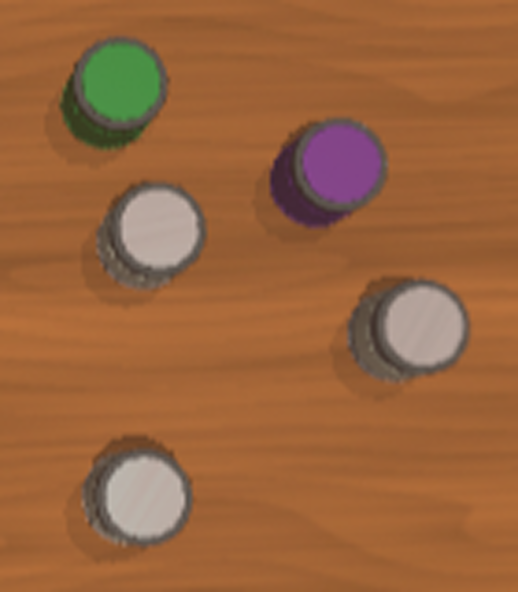

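Run:
```python
from h import *
np.set_printoptions(precision=1,suppress=True)
im=np.load("pics/top0.npz")["im"]
hsv=cv2.cvtColor(im,cv2.COLOR_RGB2HSV)
m=((hsv[...,0]>18)&(hsv[...,0]<32)&(hsv[...,2]>140)&(hsv[...,1]>80)).astype(np.uint8)
m[:225]=0;m[315:]=0;m[:,:195]=0;m[:,330:]=0
ys,xs=np.nonzero(m);P=np.array([pix2world("top",u,v,60)[:2] for u,v in zip(xs,ys)])
print(len(P),P.min(0),P.max(0))
f=lambda a:pix2world("top",190+(a[0]-2)/5,220+(a[1]-2)/5,60)[:2]
up=np.array([f(a) for a in((118,96),(538,188))]);lo=np.array([f(a) for a in((74,260),(497,352))])
print("manual",up,lo)
# rails: refine by fitting pixels near manual lines
C=[]
for A,B in(up,lo):
    d=(B-A)/np.linalg.norm(B-A);n=np.array([-d[1],d[0]])
    s=(P-A)@d;e=(P-A)@n
    q=P[(abs(e)<10)&(s>20)&(s<200)]
    vx,vy,x0,y0=cv2.fitLine(q.astype(np.float32),cv2.DIST_L2,0,.01,.01).ravel()
    v=np.array([vx,vy]);v*=np.sign(v@(A-B));C.append((np.array([x0,y0]),v));print(len(q),C[-1],"ang",np.degrees(np.arctan2(v[1],v[0])))
a=C[0][1]+C[1][1];a/=np.linalg.norm(a);n=np.array([-a[1],a[0]])
print("sep",(C[0][0]-C[1][0])@n,"axis",a)
off=(C[0][0]@n+C[1][0]@n)/2
s=P@a
# stop: pixels between rails
q=P[(abs(P@n-off)<30)];print("stop centre s",(q@a).mean(),"inner", (q@a).mean()-6, "n",len(q))
S=((q@a).mean()-6);O=a*(S-210)+n*off
print("stop",a*S+n*off,"origin",O,"tips s",(P@a).min()-(S-210))
print("manual mouth s",[ (x[1]@a)-(S-210) for x in(up,lo)])
for t in((617.8,-199.9),(546.2,-378.4),(435.3,-182.3),(717,-178),(657,-326)):
    d=np.array(t)-O;print(t,"lane frame",d@a,d@n)
```

```text
1069 [437.1  22.5] [617.3 303.7]
manual [[612.7 280.3]
 [560.3  68.1]] [[529.8 302.7]
 [478.   90.4]]
326 (array([587.3, 175.6], dtype=float32), array([0.2, 1. ], dtype=float32)) ang 75.966805
313 (array([502.6, 198.7], dtype=float32), array([0.2, 1. ], dtype=float32)) ang 75.94374
sep -87.70418 axis [0.2 1. ]
stop centre s 418.87368950572954 inner 412.87368950572954 n 91
stop [569.  283.3] origin [518.   79.5] tips s -41.96734610404661
manual mouth s [np.float64(-0.8418260163647346), np.float64(0.8493018066529316)]
(617.8, -199.9) lane frame -246.87084774931142 -164.59975889497895
(546.2, -378.4) lane frame -437.4107149239368 -138.4583526852122
(435.3, -182.3) lane frame -274.0859179060644 16.715860078991405
(717, -178) lane frame -201.55173881610102 -255.51966601037884
(657, -326) lane frame -359.688274520237 -233.22978257560635
```

The real tins have light steel lids at top-view (402,232), (474,258) and (398,304). The look-alikes are green at (391,194) and purple at (450,216), so I leave those alone. In the crop the three grey lids are clearly distinct from the coloured ones. The lane fit agrees with the drawing: rails 87.7 mm apart centre to centre (should be 88), tips at x=-42.

Plan: use half-open fingers as a two-point V pusher from behind each tin.

```bash
cat >> h.py <<'E'
np.set_printoptions(precision=1,suppress=True)
from scipy.spatial.transform import Rotation as Ro
A=np.array([.2428,.9701]);N=np.array([-.9701,.2428]);O=np.array([518.,79.5])
def l2w(x,y): return O+A*x+N*y
def w2l(p): d=np.array(p)[:2]-O; return np.array([d@A,d@N])
def st(goal=None,z=None,yaw=None):
    """print lane pose of tcp; needed tool-axis shift to lane goal (x,y), z; turn to lane-relative yaw deg"""
    s=sensors.get_state();R=Ro.from_quat(s["eef_rot"]).as_matrix();p=s["eef_pos"]
    ly=np.degrees(np.arctan2(R[1,0],R[0,0])-np.arctan2(A[1],A[0]))
    print("t",round(s["time"],2),"pos",p,"lane",w2l(p),"yaw_rel",round(ly,1),"tilt",R[:,2],"F",s["wrist_force"],"w",round(s["gripper_width"],3))
    if goal is not None:
        g=np.append(l2w(*goal),p[2] if z is None else z); print("shift tool mm",R.T@(g-p))
    if yaw is not None: print("rz rad",round(-np.radians((yaw-ly+180)%360-180),3))
def lids():
    im,d=optics.get_image("top");im=im.astype(int);mx=im.max(2);mn=im.min(2)
    n,l,s,c=cv2.connectedComponentsWithStats(((mn>150)&(mx-mn<40)).astype(np.uint8))
    for i in range(1,n):
        if 150<s[i,4]<500 and s[i,2]<26 and s[i,3]<26:
            w=pix2world("top",*c[i],75); print("lid",s[i,4],c[i],w,"lane",w2l(w))
    return im
E
python3 -m creep '[[0,0,0,0,0,0.12],[0,0,0,0,0,0.12],[0,0,0,0,0,0.12],[0,0,0,0,0,0.12],[0,0,0,0,0,0.12],[0,0,0,0,0,0.12],[0,0,0,0,0,0.12],[0,0,0,0,0,0.12],[0,0,0,0,0,0.12],[0,0,0,0,0,0.12]]' 0.53
python3 -m creep '[[0,0,0,0,0,0.12],[0,0,0,0,0,0.12],[0,0,0,0,0,0],[0,0,0,0,0,0]]'
python3 -c "
from h import *
st((-339,16.7),110,0)"
```

```text
time: 1.33
eef_pos: [196.7, 513.6, 250.3]
eef_rot: [0.707, 0.707, 0.0, -0.0]
wrist_force: [0.9, 0.3, 0.1]
gripper_width: 0.529
time: 1.67
eef_pos: [196.7, 513.6, 250.3]
eef_rot: [0.784, 0.621, 0.0, -0.0]
wrist_force: [0.8, -0.3, 0.8]
gripper_width: 0.528
t 1.67 pos [196.7 513.6 250.3] lane [343.1 417.1] yaw_rel 0.8 tilt [ 0.  0. -1.] F [ 0.8 -0.3  0.8] w 0.528
shift tool mm [-687.4  391.3  140.3]
rz rad 0.013
```

```bash
python3 -m creep '[[-0.0344,0.0196,0,0,0,0.013],[-0.0344,0.0196,0,0,0,0],[-0.0344,0.0196,0,0,0,0],[-0.0344,0.0196,0,0,0,0],[-0.0344,0.0196,0,0,0,0],[-0.0344,0.0196,0,0,0,0],[-0.0344,0.0196,0,0,0,0],[-0.0344,0.0196,0,0,0,0],[-0.0344,0.0196,0,0,0,0],[-0.0344,0.0196,0,0,0,0]]'
python3 -m creep '[[-0.0344,0.0196,0,0,0,0],[-0.0344,0.0196,0,0,0,0],[-0.0344,0.0196,0,0,0,0],[-0.0344,0.0196,0,0,0,0],[-0.0344,0.0196,0,0,0,0],[-0.0344,0.0196,0,0,0,0],[-0.0344,0.0196,0,0,0,0],[-0.0344,0.0196,0,0,0,0],[-0.0344,0.0196,0,0,0,0],[-0.0344,0.0196,0,0,0,0]]'
python3 -c "
from h import *
st((-339,16.7),110,0)"
```

```text
time: 2.5
eef_pos: [302.8, 130.6, 250.6]
eef_rot: [0.788, 0.616, 0.001, 0.0]
wrist_force: [1.1, 0.1, 0.4]
gripper_width: 0.53
time: 3.33
eef_pos: [408.4, -251.6, 250.4]
eef_rot: [0.788, 0.615, 0.0, 0.0]
wrist_force: [1.4, 1.6, -0.2]
gripper_width: 0.529
t 3.33 pos [ 408.4 -251.6  250.4] lane [-347.8   25.9] yaw_rel -0.0 tilt [ 0. -0. -1.] F [ 1.4  1.6 -0.2] w 0.529
shift tool mm [  8.8   9.1 140.4]
rz rad -0.001
```

```bash
python3 -m creep '[[0.0044,0.0045,0.035,0,0,0],[0.0044,0.0045,0.035,0,0,0],[0,0,0.035,0,0,0],[0,0,0.035,0,0,0],[0,0,0,0,0,0]]'
python3 -c "
from h import *
st((-339,16.7),38,0)
im=lids(); cv2.imwrite('pics/top1.png',im[170:330,300:500][:,:,::-1].astype(np.uint8).repeat(3,0).repeat(3,1))
w,_=optics.get_image('wrist'); cv2.imwrite('pics/w1.png',w[:,:,::-1])"
```

```text
time: 3.75
eef_pos: [415.5, -240.3, 104.8]
eef_rot: [0.788, 0.615, -0.001, -0.005]
wrist_force: [-0.8, 0.2, 0.5]
gripper_width: 0.53
t 3.75 pos [ 415.5 -240.3  104.8] lane [-335.1   21.8] yaw_rel -0.0 tilt [-0.  0. -1.] F [-0.8  0.2  0.5] w 0.53
shift tool mm [-4.2  5.7 66.7]
rz rad -0.001
lid 319 [402.5 231.4] [ 617.6 -200.    75. ] lane [-247.  -164.5]
lid 311 [474.2 257.7] [ 546.  -378.8   75. ] lane [-437.8 -138.4]
```

View pics/top1.png

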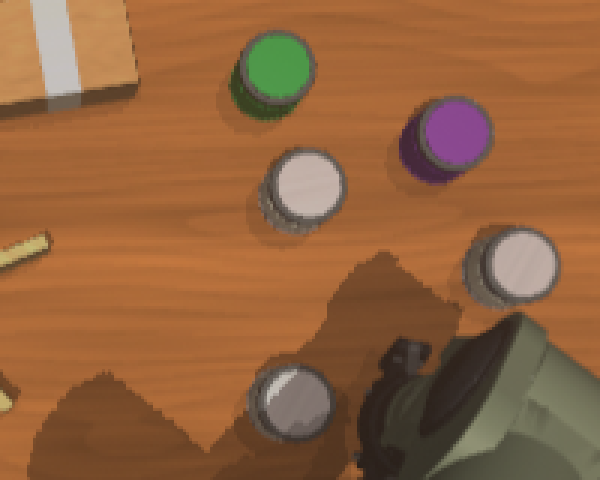

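View pics/w1.png

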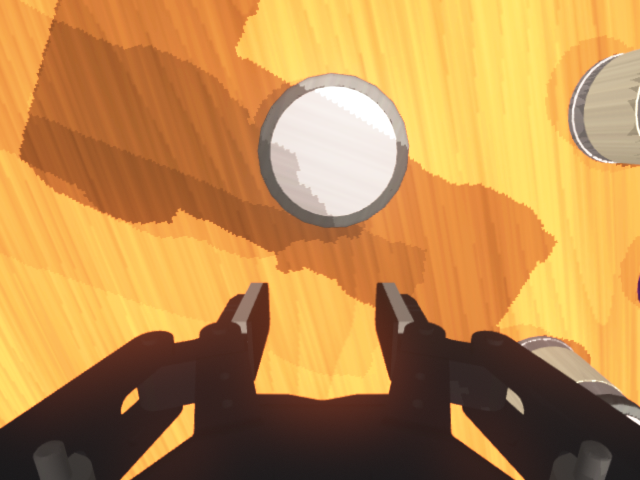

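The wrist view shows tin 1 dead ahead at (334,150), just right of the jaw centre at column 322, which matches the map. Next I go down and push.

```bash
python3 -m creep '[[-0.002,0.003,0.027,0,0,0],[-0.002,0.003,0.027,0,0,0],[0,0,0,0,0,0],[0,0,0,0,0,0]]'
python3 -c "
from h import *
st((-120,2),48,0)"
```

```text
time: 4.18
eef_pos: [424.5, -248.8, 57.7]
eef_rot: [0.789, 0.615, 0.0, 0.0]
wrist_force: [-0.4, -0.4, -0.1]
gripper_width: 0.531
t 4.18 pos [ 424.5 -248.8   57.7] lane [-341.1   11. ] yaw_rel -0.1 tilt [ 0. -0. -1.] F [-0.4 -0.4 -0.1] w 0.531
shift tool mm [221.1   8.5   9.7]
rz rad -0.002
```

```bash
python3 -m creep '[[0.01,-0.006,0.0097,0,0,0],[0.012,0,0,0,0,0],[0.012,0,0,0,0,0],[0.012,0.001,0,0,0,0],[0.012,0.001,0,0,0,0],[0.012,0.001,0,0,0,0],[0.012,0.001,0,0,0,0],[0.012,0.001,0,0,0,0],[0.012,0.001,0,0,0,0],[0.012,0.001,0,0,0,0]]'
python3 -m creep '[[0.012,0.001,0,0,0,0],[0.012,0.001,0,0,0,0],[0.012,0.001,0,0,0,0],[0.012,0.001,0,0,0,0],[0.012,0.001,0,0,0,0],[0.012,0.001,0,0,0,0],[0.012,0.001,0,0,0,0],[0.012,0.001,0,0,0,0],[0.01,0,0,0,0,0],[0.006,0,0,0,0,0]]'
python3 -c "
from h import *
st((-120,2),48,0)
im=lids(); cv2.imwrite('pics/top2.png',im[170:330,300:500][:,:,::-1].astype(np.uint8).repeat(3,0).repeat(3,1))
w,_=optics.get_image('wrist'); cv2.imwrite('pics/w2.png',w[:,:,::-1])"
```

```text
time: 5.02
eef_pos: [455.6, -134.5, 48.1]
eef_rot: [0.789, 0.614, -0.0, 0.002]
wrist_force: [-2.1, -5.5, 5.6]
gripper_width: 0.532
time: 5.85
eef_pos: [490.5, -27.0, 47.9]
eef_rot: [0.789, 0.615, -0.0, 0.002]
wrist_force: [-1.3, -5.2, 6.9]
gripper_width: 0.528
t 5.85 pos [490.5 -27.   47.9] lane [-110.     0.8] yaw_rel -0.1 tilt [ 0. -0. -1.] F [-1.3 -5.2  6.9] w 0.528
shift tool mm [-10.   -1.2  -0.1]
rz rad -0.001
lid 317 [402.5 231.3] [ 617.7 -200.    75. ] lane [-247.  -164.6]
lid 306 [474.  257.7] [ 546.1 -378.5   75. ] lane [-437.4 -138.5]
```

View pics/w2.png

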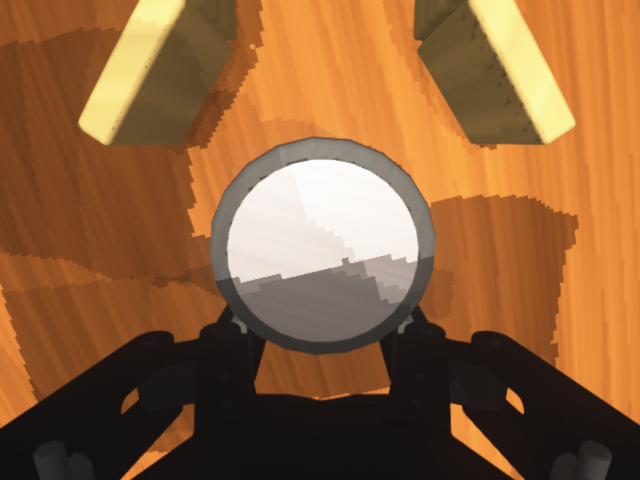

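```bash
python3 -m creep '[[-0.01,0,0,0,0,0],[0,0,-0.008,0,0,0],[0,0,0,0,0,0],[0,0,0,0,0,0]]' 0.25
python3 -c "
from h import *
st((-120,0),56,0)
w,d=optics.get_image('wrist'); cv2.imwrite('pics/w3.png',w[:,:,::-1])
for u,v in((225,370),(200,330),(140,340),(265,300),(320,250),(160,110),(60,450)): print(u,v,d[v,u])"
```

```text
time: 6.28
eef_pos: [486.9, -37.6, 55.0]
eef_rot: [0.789, 0.614, 0.0, -0.0]
wrist_force: [0.1, 0.7, -0.6]
gripper_width: 0.252
t 6.28 pos [486.9 -37.6  55. ] lane [-121.2    1.8] yaw_rel -0.2 tilt [ 0.  0. -1.] F [ 0.1  0.7 -0.6] w 0.252
shift tool mm [ 1.2  1.8 -1. ]
rz rad -0.004
225 370 79.81275
200 330 104.10269
140 340 200.4224
265 300 138.89877
320 250 109.13605
160 110 140.18663
60 450 65.12835
```

View pics/w3.png

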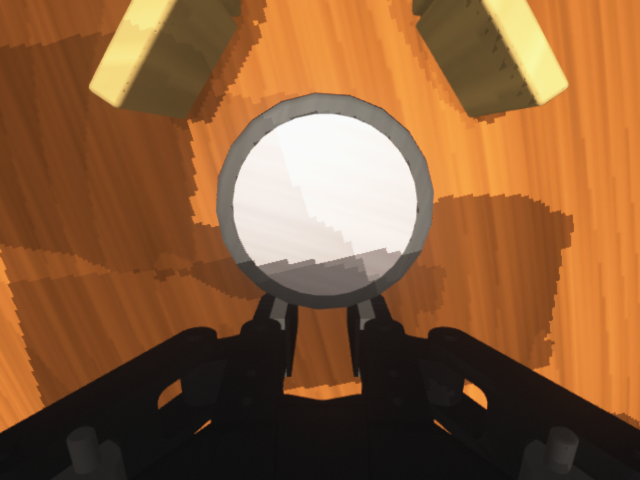

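```bash
python3 -m creep '[[0.012,0.0018,0,0,0,-0.003],[0.012,0,0,0,0,0],[0.012,0,0,0,0,0],[0.012,0,0,0,0,0],[0.012,0,0,0,0,0],[0.012,0,0,0,0,0],[0.012,0,0,0,0,0],[0.012,0,0,0,0,0],[0.012,0,0,0,0,0],[0,0,0,0,0,0]]'
python3 -c "
from h import *
st((-120,0),56,0)
w,d=optics.get_image('wrist'); cv2.imwrite('pics/w4.png',w[:,:,::-1])"
```

```text
time: 7.17
eef_pos: [515.4, 69.6, 54.6]
eef_rot: [0.787, 0.617, 0.001, -0.0]
wrist_force: [-0.1, 0.4, 0.4]
gripper_width: 0.251
t 7.17 pos [515.4  69.6  54.6] lane [-10.2   0.1] yaw_rel 0.2 tilt [ 0.  0. -1.] F [-0.1  0.4  0.4] w 0.251
shift tool mm [-109.8   -0.3   -1.6]
rz rad 0.003
```

View pics/w4.png

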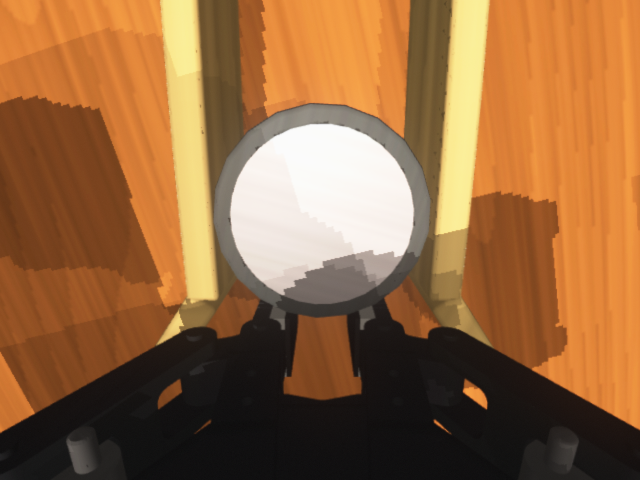

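```bash
python3 -m creep '[[-0.03,0,0,0,0,0],[-0.03,0,-0.02,0,0,0],[-0.01,0,-0.038,0,0,0],[-0.025,0.025,-0.02,0,0,0],[-0.03,0.026,0,0,0,0],[-0.03,0.026,0,0,0,0],[-0.03,0.026,0,0,0,0],[-0.03,0.026,0,0,0,0],[-0.03,0.026,0,0,0,0],[-0.03,0.026,0,0,0,0]]' 0.53
python3 -m creep '[[0,0.026,0,0,0,-0.12],[0,0,0,0,0,-0.12],[0,0,0,0,0,-0.12],[0,0,0,0,0,-0.12],[0,0,0,0,0,-0.12],[0,0,0,0,0,-0.12],[0,0,0,0,0,-0.066],[0,0,0,0,0,0],[0,0,0,0,0,0]]' 0.53
python3 -c "
from h import *
st((-287,-205),48,45)
w,d=optics.get_image('wrist'); cv2.imwrite('pics/w5.png',w[:,:,::-1])"
```

```text
time: 8.05
eef_pos: [623.9, -245.8, 132.5]
eef_rot: [0.789, 0.615, 0.0, -0.0]
wrist_force: [0.8, -0.1, -0.0]
gripper_width: 0.528
time: 8.8
eef_pos: [648.6, -250.2, 132.3]
eef_rot: [0.493, 0.87, 0.0, -0.0]
wrist_force: [0.2, 0.5, 0.3]
gripper_width: 0.528
t 8.8 pos [ 648.6 -250.2  132.3] lane [-288.1 -206.7] yaw_rel 44.9 tilt [-0.  0. -1.] F [0.2 0.5 0.3] w 0.528
shift tool mm [ 2.  -0.4 84.3]
rz rad -0.002
```

View pics/w5.png

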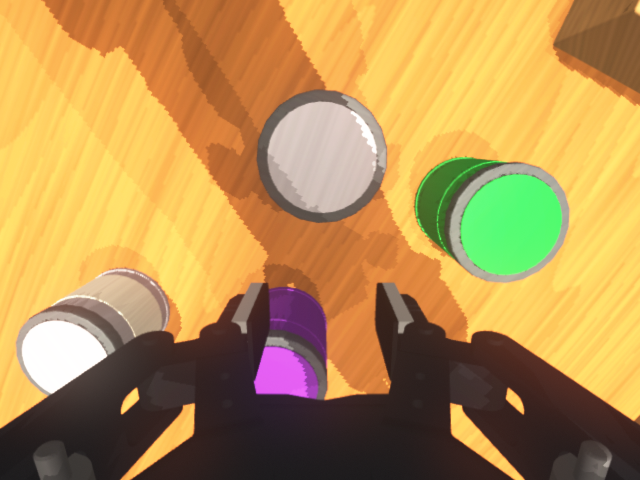

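Tin 2 is centred ahead at (322,155). Purple at (290,370) is about 30 mm behind the finger plane and green at (510,220) is to the right, so both are clear of the descent.

```bash
python3 -m creep '[[0.006,0,0.028,0,0,0],[0,0,0.028,0,0,0],[0,0,0.028,0,0,0],[0,0,0,0,0,0],[0,0,0,0,0,0]]'
python3 -c "
from h import *
st((-115,-30),48,45)
w,d=optics.get_image('wrist'); cv2.imwrite('pics/w6.png',w[:,:,::-1])"
```

```text
time: 9.27
eef_pos: [644.3, -244.2, 47.1]
eef_rot: [0.493, 0.87, -0.0, -0.002]
wrist_force: [-0.9, 0.3, 0.4]
gripper_width: 0.532
t 9.27 pos [ 644.3 -244.2   47.1] lane [-283.4 -201.1] yaw_rel 45.0 tilt [-0.  0. -1.] F [-0.9  0.3  0.4] w 0.532
shift tool mm [240.  -2.  -0.]
rz rad -0.0
```

View pics/w6.png

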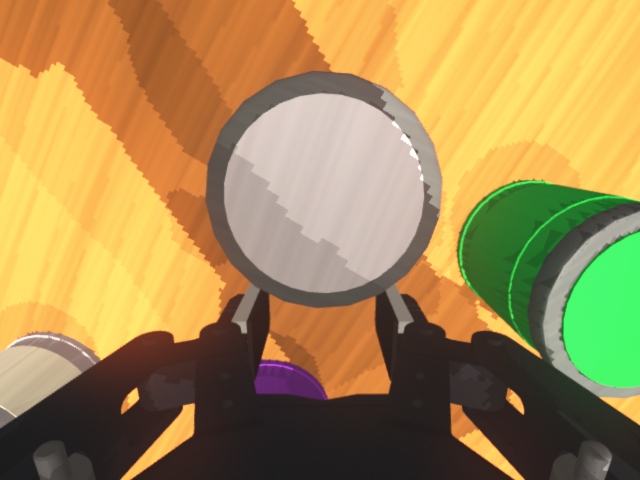

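```bash
python3 -m creep '[[0.012,0,0,0,0,0],[0.012,0,0,0,0,0],[0.012,0,0,0,0,0],[0.012,0,0,0,0,0],[0.012,0,0,0,0,0],[0.012,0,0,0,0,0],[0.012,0,0,0,0,0],[0.012,0,0,0,0,0],[0.012,0,0,0,0,0],[0.012,0,0,0,0,0]]'
python3 -m creep '[[0.012,0,0,0,0,0],[0.012,0,0,0,0,0],[0.012,0,0,0,0,0],[0.012,0,0,0,0,0],[0.012,0,0,0,0,0],[0.012,0,0,0,0,0],[0.012,0,0,0,0,0],[0.012,0,0,0,0,0],[0.012,0,0,0,0,0],[0.009,0,0,0,0,0]]'
python3 -c "
from h import *
st((-115,-30),48,45)
w,d=optics.get_image('wrist'); cv2.imwrite('pics/w7.png',w[:,:,::-1])"
```

```text
time: 10.15
eef_pos: [586.2, -142.8, 51.6]
eef_rot: [0.493, 0.87, 0.0, 0.003]
wrist_force: [0.4, -0.8, 0.3]
gripper_width: 0.533
time: 10.98
eef_pos: [525.5, -42.1, 50.3]
eef_rot: [0.493, 0.87, -0.0, 0.003]
wrist_force: [2.3, -4.7, 6.7]
gripper_width: 0.53
t 10.98 pos [525.5 -42.1  50.3] lane [-116.1  -36.8] yaw_rel 45.0 tilt [ 0. -0. -1.] F [ 2.3 -4.7  6.7] w 0.53
shift tool mm [ 5.6 -4.1  2.3]
rz rad 0.001
```

View pics/w7.png

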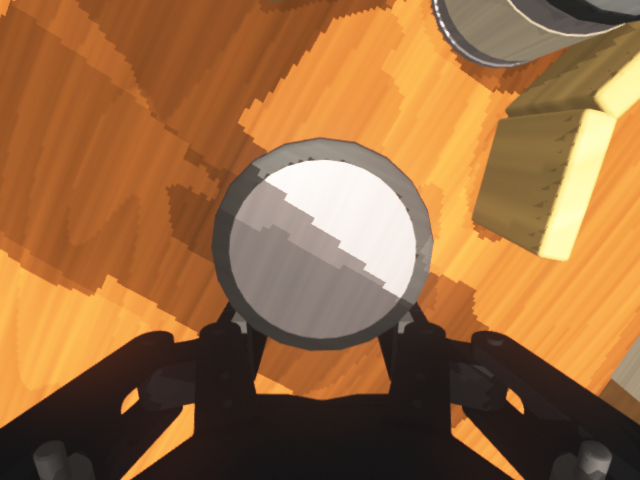

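```bash
python3 -m creep '[[0.008,0,0,0,0,0],[-0.02,0,0,0,0,0],[-0.028,0,0,0,0,0],[0,0,0,0,0,0.12],[0,0,0,0,0,0.12],[0,0,0,0,0,0.12],[0,0,0,0,0,0.12],[0,0,0,0,0,0.12],[0,0,0,0,0,0.12],[0,0,0,0,0,0.066]]'
python3 -m creep '[[0,0,0,0,0,0],[-0.005,-0.03,0,0,0,0],[0,-0.02,0,0,0,0],[0,0,0,0,0,0]]'
python3 -c "
from h import *
st((-130,-6),48,0)
w,d=optics.get_image('wrist'); cv2.imwrite('pics/w8.png',w[:,:,::-1])"
```

```text
time: 11.87
eef_pos: [542.7, -74.6, 47.9]
eef_rot: [0.79, 0.614, -0.0, -0.002]
wrist_force: [-0.9, 0.7, -0.3]
gripper_width: 0.531
time: 12.2
eef_pos: [488.2, -66.3, 47.3]
eef_rot: [0.788, 0.616, -0.002, -0.004]
wrist_force: [-0.7, 0.0, -1.4]
gripper_width: 0.533
t 12.2 pos [488.2 -66.3  47.3] lane [-148.7   -6.5] yaw_rel 0.1 tilt [-0.  0. -1.] F [-0.7  0.  -1.4] w 0.533
shift tool mm [18.7 -0.5 -0.7]
rz rad 0.002
```

View pics/w8.png

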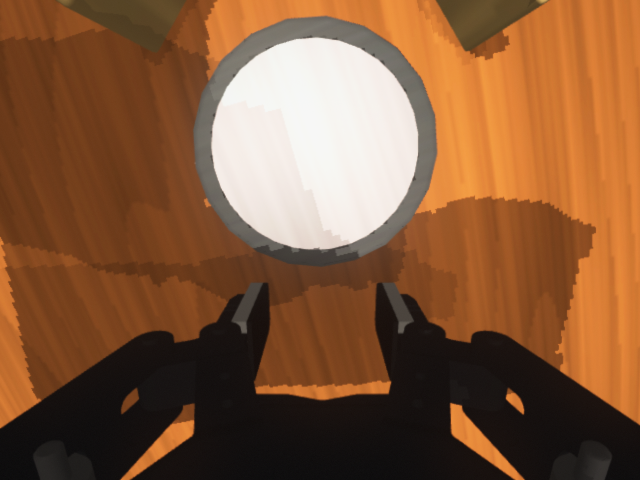

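```bash
python3 -m creep '[[0.01,-0.002,0,0,0,0],[0.012,0,0,0,0,0],[0.01,-0.001,0,0,0,0],[0.01,-0.002,0,0,0,0],[0.008,-0.002,0,0,0,0],[0,0,0,0,0,0],[-0.01,0,0,0,0,0],[0,0,-0.008,0,0,0]]'
python3 -m creep '[[0,0,0,0,0,0],[0,0,0,0,0,0],[0,0,0,0,0,0],[0,0,0,0,0,0]]' 0.25
python3 -c "
from h import *
st((3,0),56,0)
w,d=optics.get_image('wrist'); cv2.imwrite('pics/w9.png',w[:,:,::-1])"
```

```text
time: 12.92
eef_pos: [496.3, -29.0, 55.6]
eef_rot: [0.788, 0.615, -0.001, -0.001]
wrist_force: [0.2, -0.3, -0.7]
gripper_width: 0.531
time: 13.25
eef_pos: [497.6, -28.5, 56.6]
eef_rot: [0.788, 0.615, 0.0, 0.0]
wrist_force: [-0.7, 0.6, 0.3]
gripper_width: 0.251
t 13.25 pos [497.6 -28.5  56.6] lane [-109.7   -6.4] yaw_rel -0.0 tilt [ 0.  0. -1.] F [-0.7  0.6  0.3] w 0.251
shift tool mm [112.7  -6.4   0.6]
rz rad -0.0
```

View pics/w9.png

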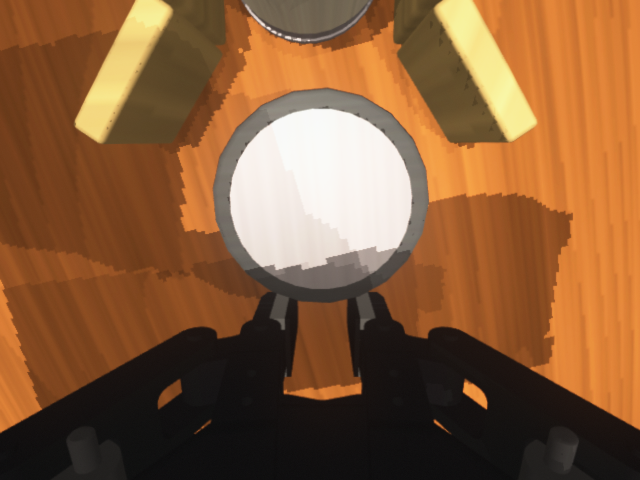

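```bash
python3 -m creep '[[0.012,0,0,0,0,0],[0.012,-0.0014,0,0,0,0],[0.012,-0.0014,0,0,0,0],[0.012,-0.0014,0,0,0,0],[0.012,-0.0014,0,0,0,0],[0.012,-0.0008,0,0,0,0],[0.012,0,0,0,0,0],[0,0,0,0,0,0]]'
python3 -c "
from h import *
st((3,0),56,0)
w,d=optics.get_image('wrist'); cv2.imwrite('pics/w10.png',w[:,:,::-1])"
```

```text
time: 13.97
eef_pos: [512.3, 57.7, 56.6]
eef_rot: [0.787, 0.617, 0.001, -0.001]
wrist_force: [-0.1, 0.9, -0.3]
gripper_width: 0.256
t 13.97 pos [512.3  57.7  56.6] lane [-22.5   0.3] yaw_rel 0.2 tilt [ 0.  0. -1.] F [-0.1  0.9 -0.3] w 0.256
shift tool mm [25.5  0.4  0.7]
rz rad 0.003
```

View pics/w10.png

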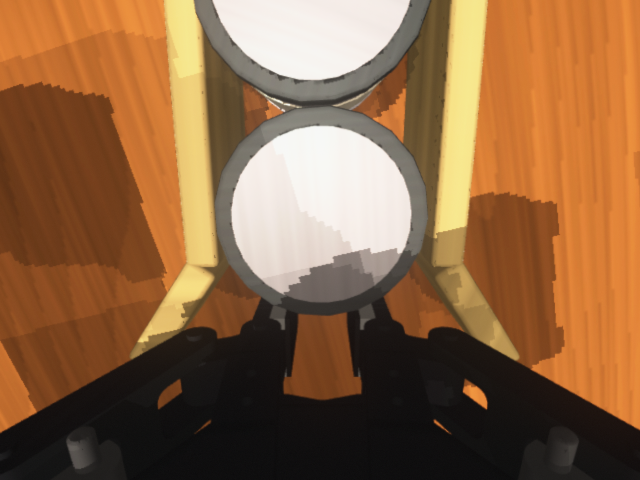

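```bash
python3 -m creep '[[0.01,0,0,0,0,0.003],[0.01,0,0,0,0,0],[0.006,0,0,0,0,0],[0,0,0,0,0,0],[-0.03,0,0,0,0,0],[-0.03,0,-0.02,0,0,0],[-0.01,0,-0.038,0,0,0],[-0.03,0.012,-0.02,0,0,0],[-0.038,0.014,0,0,0,0],[-0.038,0.014,0,0,0,0]]'
python3 -c "
from h import *
st((-480,-155),48,20)"
```

```text
time: 14.85
eef_pos: [515.3, -101.6, 136.8]
eef_rot: [0.789, 0.615, 0.002, 0.002]
wrist_force: [1.3, 0.8, -0.5]
gripper_width: 0.248
t 14.85 pos [ 515.3 -101.6  136.8] lane [-176.4  -41.3] yaw_rel -0.1 tilt [ 0. -0. -1.] F [ 1.3  0.8 -0.5] w 0.248
shift tool mm [-303.6  113.5   89.1]
rz rad -0.35
```

```bash
python3 -m creep '[[-0.035,0.0133,0,0,0,0],[-0.035,0.0133,0,0,0,0],[-0.035,0.0133,0,0,0,0],[-0.035,0.0133,0,0,0,0],[-0.035,0.0133,0,0,0,0],[-0.035,0.0133,0,0,0,0],[-0.035,0.0133,0,0,0,0],[-0.035,0.0133,0,0,0,0],[-0.035,0.0133,0,0,0,0],[0,0,0,0,0,0]]' 0.53
python3 -m creep '[[0,0,0,0,0,-0.094],[0,0,0,0,0,-0.094],[0,0,0,0,0,-0.094],[0,0,0,0,0,-0.092],[0,0,0,0,0,0],[0,0,0,0,0,0]]'
python3 -c "
from h import *
st((-495,-161),48,21.4)
im=lids(); cv2.imwrite('pics/top3.png',im[:,:,::-1])
w,d=optics.get_image('wrist'); cv2.imwrite('pics/w11.png',w[:,:,::-1])"
```

```text
time: 15.68
eef_pos: [552.3, -442.5, 134.1]
eef_rot: [0.791, 0.612, -0.0, 0.002]
wrist_force: [0.6, 1.1, 0.4]
gripper_width: 0.532
time: 16.18
eef_pos: [552.4, -434.8, 134.4]
eef_rot: [0.662, 0.749, 0.0, -0.0]
wrist_force: [0.1, 0.4, -0.2]
gripper_width: 0.528
t 16.18 pos [ 552.4 -434.8  134.4] lane [-490.6 -158.3] yaw_rel 21.1 tilt [ 0.  0. -1.] F [ 0.1  0.4 -0.2] w 0.528
shift tool mm [-5.2  0.9 86.4]
rz rad -0.005
lid 353 [249.  265.7] [540.7 188.1  75. ] lane [110.9   4.3]
lid 354 [275.1 269.9] [528.3 123.4  75. ] lane [45.1  0.6][ WARN:0@2.845] global loadsave.cpp:1063 imwrite_ Unsupported depth image for selected encoder is fallbacked to CV_8U.
```

View pics/w11.png

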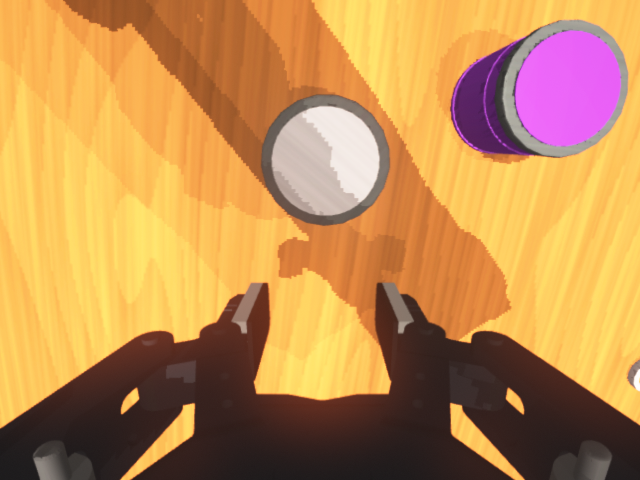

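View pics/top3.png

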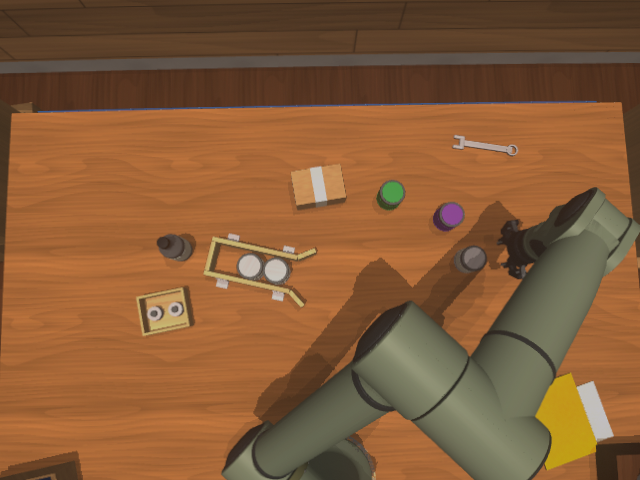

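```bash
python3 -m creep '[[-0.005,0.0009,0.029,0,0,-0.005],[0,0,0.029,0,0,0],[0,0,0.028,0,0,0],[0,0,0,0,0,0],[0,0,0,0,0,0],[0.008,0,0,0,0,0],[0.012,0,0,0,0,0],[0.014,0,0,0,0,0],[0.014,0,0,0,0,0],[0.014,0,0,0,0,0]]'
python3 -m creep '[[0.014,0,0,0,0,0],[0.014,0,0,0,0,0],[0.014,0,0,0,0,0],[0.014,0,0,0,0,0],[0.014,0,0,0,0,0],[0.014,0,0,0,0,0],[0.014,0,0,0,0,0],[0.014,0,0,0,0,0],[0.014,0,0,0,0,0],[0.014,0,0,0,0,0]]'
python3 -c "
from h import *
st((-112,-15),48,21.4)
w,d=optics.get_image('wrist'); cv2.imwrite('pics/w12.png',w[:,:,::-1])"
```

```text
time: 17.12
eef_pos: [547.3, -379.3, 51.8]
eef_rot: [0.659, 0.752, -0.0, 0.003]
wrist_force: [0.5, -0.4, -0.1]
gripper_width: 0.534
time: 17.95
eef_pos: [529.4, -241.0, 50.9]
eef_rot: [0.66, 0.752, -0.0, 0.003]
wrist_force: [1.4, -5.9, 6.1]
gripper_width: 0.532
t 17.95 pos [ 529.4 -241.    50.9] lane [-308.1  -88.9] yaw_rel 21.5 tilt [ 0. -0. -1.] F [ 1.4 -5.9  6.1] w 0.532
shift tool mm [209.6   3.2   1.7]
rz rad 0.002
```

View pics/w12.png

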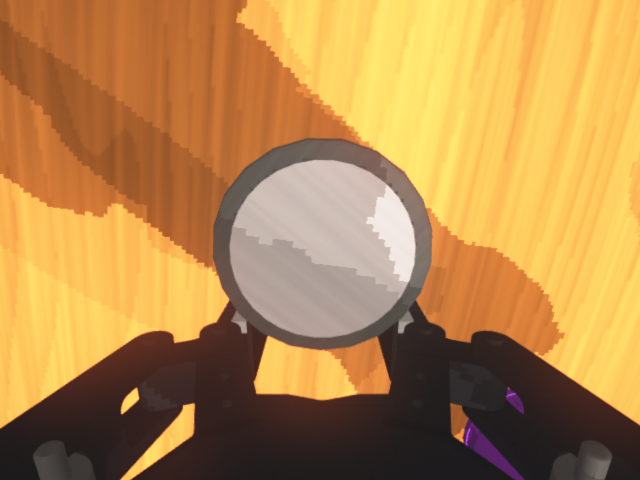

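```bash
python3 -m creep '[[0.014,0,0,0,0,0],[0.014,0,0,0,0,0],[0.014,0,0,0,0,0],[0.014,0,0,0,0,0],[0.014,0,0,0,0,0],[0.014,0,0,0,0,0],[0.014,0,0,0,0,0],[0.014,0,0,0,0,0],[0.014,0,0,0,0,0],[0.014,0,0,0,0,0]]'
python3 -m creep '[[0.014,0,0,0,0,0],[0.014,0,0,0,0,0],[0.014,0,0,0,0,0],[0.008,0,0,0,0,0],[0,0,0,0,0,0],[0,0,0,0,0,0]]'
python3 -c "
from h import *
st((-112,-15),48,21.4)
w,d=optics.get_image('wrist'); cv2.imwrite('pics/w13.png',w[:,:,::-1])"
```

```text
time: 18.83
eef_pos: [509.8, -100.9, 49.5]
eef_rot: [0.66, 0.752, -0.0, 0.002]
wrist_force: [1.8, -5.6, 6.4]
gripper_width: 0.527
time: 19.33
eef_pos: [502.1, -49.8, 48.6]
eef_rot: [0.659, 0.752, 0.0, -0.001]
wrist_force: [0.8, -0.3, 1.1]
gripper_width: 0.527
t 19.33 pos [502.1 -49.8  48.6] lane [-129.3  -16. ] yaw_rel 21.6 tilt [-0.  0. -1.] F [ 0.8 -0.3  1.1] w 0.527
shift tool mm [16.5  5.5  0.6]
rz rad 0.004
```

View pics/w13.png

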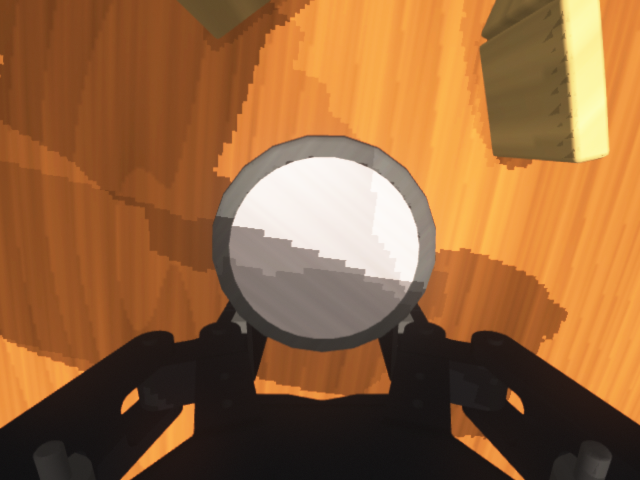

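```bash
python3 -m creep '[[0.008,0,0,0,0,0],[0,0,0,0,0,0],[-0.015,0,0,0,0,0],[-0.015,0,0,0,0,0],[0,0,-0.008,0,0,0.094],[0,0,0,0,0,0.094],[0,0,0,0,0,0.094],[0,0,0,0,0,0.095],[0,0,0,0,0,0],[0,0,0,0,0,0]]' 
python3 -m creep '[[0,-0.012,0,0,0,0],[0,-0.012,0,0,0,0],[0,0,0,0,0,0],[0,0,0,0,0,0],[0,0,0,0,0,0]]' 0.25
python3 -c "
from h import *
st((3,0),56,0)
w,d=optics.get_image('wrist'); cv2.imwrite('pics/w14.png',w[:,:,::-1])"
```

```text
time: 20.22
eef_pos: [504.7, -72.8, 56.1]
eef_rot: [0.788, 0.616, -0.0, -0.001]
wrist_force: [-0.2, 0.1, 0.1]
gripper_width: 0.529
time: 20.63
eef_pos: [483.0, -67.5, 56.7]
eef_rot: [0.788, 0.615, 0.0, 0.0]
wrist_force: [-0.0, -1.2, 0.5]
gripper_width: 0.249
t 20.63 pos [483.  -67.5  56.7] lane [-151.1   -1.7] yaw_rel 0.0 tilt [ 0. -0. -1.] F [-0.  -1.2  0.5] w 0.249
shift tool mm [154.1  -1.7   0.7]
rz rad 0.0
```

View pics/w14.png

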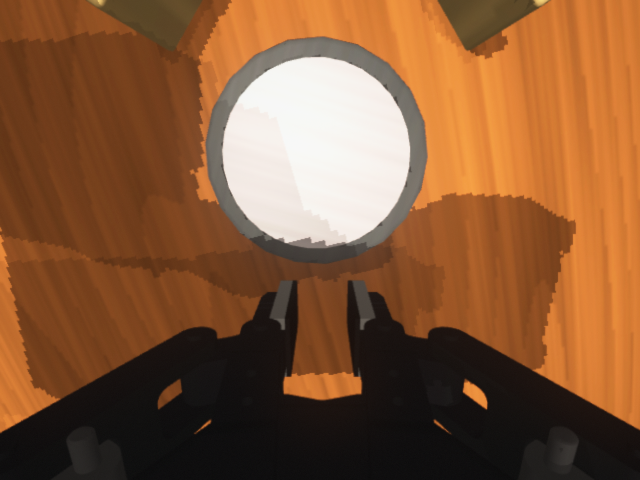

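```bash
python3 -m creep '[[0.01,-0.0017,0,0,0,0],[0.012,0,0,0,0,0],[0.012,0,0,0,0,0],[0.012,0,0,0,0,0],[0.012,0,0,0,0,0],[0.012,0,0,0,0,0],[0.012,0,0,0,0,0],[0.012,0,0,0,0,0],[0.012,0,0,0,0,0],[0.012,0,0,0,0,0]]' 
python3 -m creep '[[0.012,0,0,0,0,0],[0.01,0,0,0,0,0],[0,0,0,0,0,0],[0,0,0,0,0,0]]'
python3 -c "
from h import *
st((3,0),56,0)
w,d=optics.get_image('wrist'); cv2.imwrite('pics/w15.png',w[:,:,::-1])"
```

```text
time: 21.52
eef_pos: [509.3, 47.9, 56.6]
eef_rot: [0.789, 0.615, -0.001, 0.001]
wrist_force: [-1.1, -4.2, 1.4]
gripper_width: 0.248
time: 21.85
eef_pos: [514.7, 70.2, 56.4]
eef_rot: [0.788, 0.616, 0.0, -0.001]
wrist_force: [0.0, -0.8, 0.1]
gripper_width: 0.249
t 21.85 pos [514.7  70.2  56.4] lane [-9.8  0.9] yaw_rel 0.0 tilt [-0.  0. -1.] F [ 0.  -0.8  0.1] w 0.249
shift tool mm [12.8  0.9  0.5]
rz rad 0.001
```

View pics/w15.png

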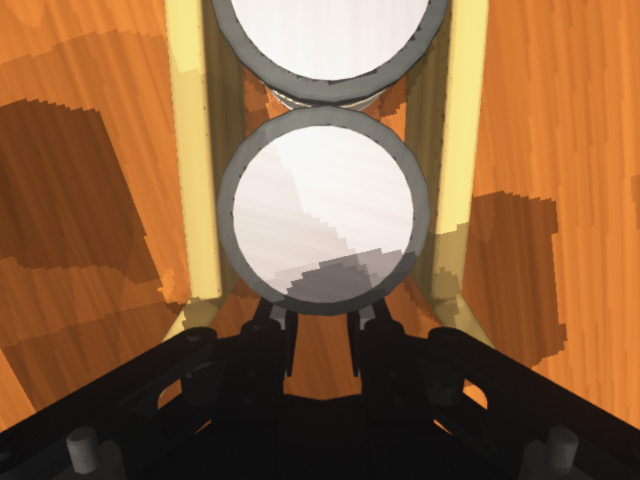

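```bash
python3 -m creep '[[0.004,0.0005,0,0,0,0],[0.004,0,0,0,0,0],[0.003,0,0,0,0,0],[0,0,0,0,0,0]]' 
for i in 1 2 3; do :; done
python3 -m creep '[[0.002,0,0,0,0,0],[0,0,0,0,0,0]]'
python3 -c "
from h import *
st((3,0),56,0)"
```

```text
time: 22.23
eef_pos: [517.8, 79.5, 56.4]
eef_rot: [0.789, 0.615, -0.0, -0.0]
wrist_force: [-1.1, -2.0, -0.2]
gripper_width: 0.249
time: 22.4
eef_pos: [518.3, 81.4, 56.5]
eef_rot: [0.789, 0.615, -0.0, -0.0]
wrist_force: [-0.7, -3.0, -0.9]
gripper_width: 0.254
t 22.4 pos [518.3  81.4  56.5] lane [1.9 0.2] yaw_rel -0.0 tilt [-0. -0. -1.] F [-0.7 -3.  -0.9] w 0.254
shift tool mm [1.1 0.2 0.5]
rz rad -0.001
```

```bash
python3 -m creep '[[0.0015,0,0,0,0,0],[0,0,0,0,0,0]]' 
python3 -m creep '[[0.0015,0,0,0,0,0],[0,0,0,0,0,0]]'
python3 -c "
from h import *
st((3,0),56,0)"
```

```text
time: 22.57
eef_pos: [518.7, 82.9, 56.5]
eef_rot: [0.789, 0.615, -0.0, -0.0]
wrist_force: [-0.9, -2.1, -1.4]
gripper_width: 0.249
time: 22.73
eef_pos: [518.6, 83.1, 56.5]
eef_rot: [0.789, 0.615, -0.001, 0.001]
wrist_force: [-1.6, -8.3, -0.5]
gripper_width: 0.25
t 22.73 pos [518.6  83.1  56.5] lane [3.6 0.3] yaw_rel -0.1 tilt [-0. -0. -1.] F [-1.6 -8.3 -0.5] w 0.25
shift tool mm [-0.6  0.3  0.5]
rz rad -0.001
```

Force jumped to 8 N and the motion stalled at x≈3.6, which is where the stop should be. I press lightly once more, back out along the lane, go up and look.

```bash
python3 -m creep '[[0.001,0,0,0,0,0],[0,0,0,0,0,0],[0,0,0,0,0,0]]' 
python3 -m creep '[[-0.01,0,0,0,0,0],[-0.03,0,0,0,0,0],[-0.03,0,0,0,0,0],[-0.03,0,-0.025,0,0,0],[-0.03,0,-0.03,0,0,0],[-0.03,0,-0.03,0,0,0],[-0.03,0,-0.03,0,0,0],[-0.03,0,-0.03,0,0,0],[-0.03,0,0,0,0,0],[0,0,0,0,0,0]]'
python3 -c "
from h import *
st((-200,0),200,0)
im=lids().astype(np.uint8); cv2.imwrite('pics/top4.png',im[:,:,::-1]);cv2.imwrite('pics/lane4.png',cv2.resize(im[220:320,190:340,::-1],None,fx=5,fy=5,interpolation=cv2.INTER_CUBIC))
s,_=optics.get_image('scene'); cv2.imwrite('pics/scene4.png',s[:,:,::-1])
p=np.load('pics/top0.npz')['im'];dd=cv2.absdiff(p,im).max(2);
for nm,(x0,y0,x1,y1) in dict(green=(375,175,410,212),purple=(432,198,468,234),carton=(288,160,350,212),cleaner=(152,228,195,266),tray=(132,283,194,338)).items(): print(nm,(dd[y0:y1,x0:x1]>40).sum())
"
```

```text
time: 22.98
eef_pos: [518.7, 83.2, 56.5]
eef_rot: [0.789, 0.614, -0.002, 0.002]
wrist_force: [-3.0, -10.3, 0.0]
gripper_width: 0.248
time: 23.82
eef_pos: [460.4, -159.8, 202.1]
eef_rot: [0.79, 0.613, 0.002, 0.003]
wrist_force: [0.7, 0.1, -0.6]
gripper_width: 0.251
t 23.82 pos [ 460.4 -159.8  202.1] lane [-246.1   -2.2] yaw_rel -0.3 tilt [ 0. -0. -1.] F [ 0.7  0.1 -0.6] w 0.251
shift tool mm [46.1 -2.5  2. ]
rz rad -0.006
lid 337 [222.9 260.2] [556.1 253.1  75. ] lane [177.6   5.2]
lid 340 [249.2 263.6] [546.  187.6  75. ] lane [111.6  -0.9]
lid 347 [274.8 270. ] [528.1 124.   75. ] lane [45.6  1. ]
green 0
purple 0
carton 0
cleaner 0
tray 14
```

View pics/lane4.png

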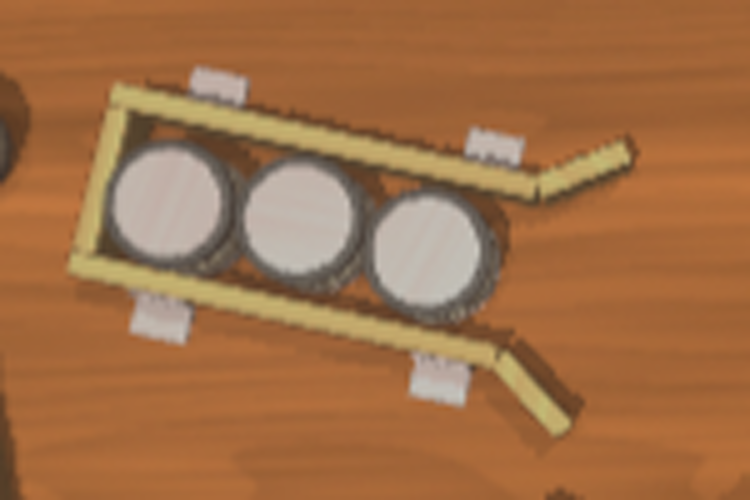

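View pics/top4.png

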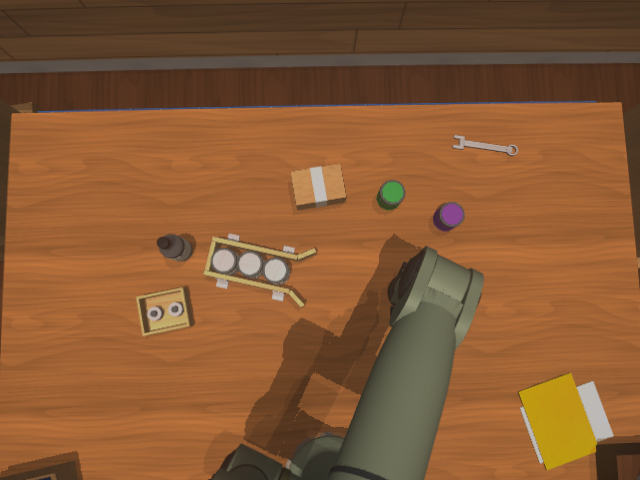

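View pics/scene4.png

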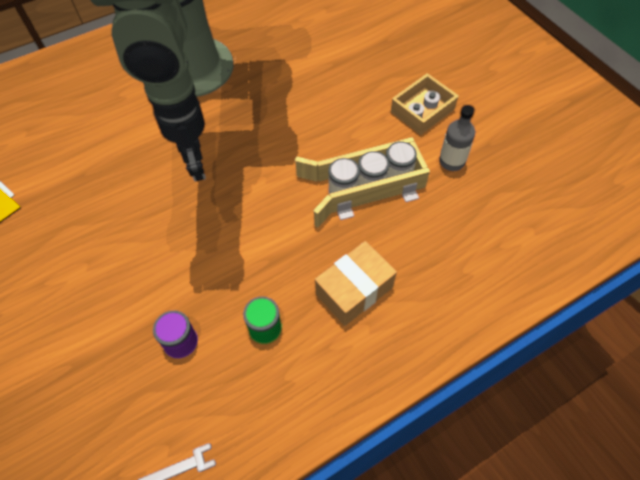

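All three tins stand upright in the lane, at top-view (223,260), (249,264) and (275,270). That is lane x = 177.6, 111.6 and 45.6, against nominal 177, 111 and 45. The bystanders are where they were; the tray's 14 changed pixels are the arm's shadow shifting.

```bash
python3 -m creep '[[0,0,0,0,0,0],[0,0,0,0,0,0],[0,0,0,0,0,0]]'; python3 -c "
from bench import job
print(job.hand_in())"
```

```text
time: 24.17
eef_pos: [458.9, -153.9, 198.8]
eef_rot: [0.788, 0.616, -0.0, -0.001]
wrist_force: [-0.2, 0.1, -0.4]
gripper_width: 0.248
the job is handed in; nothing more can be done
None
```

I slid the three steel-lidded tins into the lane one after another, pushing from behind with the fingers part open. I then pressed the row against the end stop with about 10 N, backed the arm clear and handed in at about 24 s. The tins were never gripped or lifted.

**Tins:** in the last top picture they stand upright in single file, with centres at lane x = 177.6, 111.6 and 45.6 mm (nominal 177, 111 and 45). They sit within about 5 mm of the centre line.

**Other things:** the green and purple look-alikes, the carton and the cleaner showed no change from the first picture. The tray area differed by 14 pixels, which I took to be the arm's shadow, as the tray looks unmoved in both views.

No check failed. Position readings taken just after a move ran several mm behind, so the second tin started toward the lane about 6 mm off centre. I saw this in the wrist picture and corrected it before it entered.

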